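# Uncap an electrode and hold it up tipped for inspection

### The job

One of the three copper electrodes in the green rack wears a yellow guard sleeve: lift the sleeve off and leave it in the empty blue tray. Then draw that electrode out of its socket and hold it still over the middle of the square grey rubber mat, about 20 cm above the bench, tipped about 45 degrees from upright with the copper end still the higher one. Finish while holding it so, and leave the other two electrodes in their sockets.

Things in the scene. Friction and masses are not known exactly. Their poses are not given: they have to be found in the camera images.
- guard_center (a point): yellow plastic guard sleeve, an open tube 43 mm outside and 36 mm inside diameter, 34 mm tall, standing upright on the aluminium head of one electrode, loosely around its copper (about 5 mm play). Point: its centre, 17 mm above its lower rim; z is the tube's axis
- electrode_head (a point): the electrode with the guard, 0.3 kg. Bottom up: steel shank 16 mm square, 40 mm long (in the socket); aluminium head 44 x 44 mm, 34 mm tall (grip here); copper blade 24 mm tall, up to 14 x 22 mm. Point: centre of the head, 57 mm above the shank's foot, 17 mm above the rack's top at the start. z points to the copper end, x and y square to the head's faces, parallel to the rack's
- rack: green fixed rack block, 80 mm (x) by 270 mm (y) by 50 mm tall, with three square sockets in a row along its y at -90, 0 and +90 mm, 44 mm deep with about 1.5 mm play on each side of a shank; the electrodes' heads rest on its top. Origin: centre of its underside, on the bench
- tray: blue open plastic tray, 130 x 130 mm, 30 mm tall, walls 4 mm, floor about 4 mm thick, fixed on the bench. Origin: centre of its underside
- mat: square grey rubber mat, 150 x 150 mm, 4 mm thick, fixed on the bench. Origin: centre of its underside
- pin_electrode_head (a point): another electrode, copper end a round pin: same 44 x 44 x 34 mm aluminium head and steel shank in the rack, copper 26 mm tall. Point: centre of the head. To be left in its socket
- step_electrode_head (a point): another electrode, copper end a stepped block: same 44 x 44 x 34 mm aluminium head and steel shank in the rack, copper 22 mm tall. Point: centre of the head. To be left in its socket
Things that resemble listed ones, but are neither listed nor needed, are in the scene too. There is more than one size of the mat; the job needs the larger.

How it is judged:
By the outcome, as a careful person would: the job done as asked, in the order asked, and still so for the second after the job is handed in, while the arm keeps its last pose, push and grip.
It also fails if it takes over 51 s, if anything falls off the work surface, if the arm or the gripper's body presses on something with over 40 N, if the wrist force passes 120 N, or if a joint passes its speed limit or range.

### The arm

A 6-joint arm with a two-finger parallel gripper is mounted at the origin on the work surface. World frame = base frame: x ahead of the robot, y to its left, z up, the work surface at z = 0. Lengths are in m, angles in rad, forces in N, time in s.
With the tool pointing down it reaches from about 0.3 to 0.85 m from the base axis. Payload 4.2 kg.
Tool frame: the origin (TCP) lies between the finger pads; the fingertips stand manip.tip_reach ahead of it and the grasp point (between the pads) lies 3 mm ahead of it (manip.tip_reach is the distance from the TCP to the fingertips, in m); z points along the fingers, y is the line along which they close (so a half turn about z gives the same grasp; the last joint's range is limited). The gripper opens to 91 mm and grips with 3 to 60 N. Pads are 32 mm wide; open, the fingers measure 118 mm over their backs; the gripper's body (76 mm by 178 mm) begins 60 mm behind the grasp point.
Start: joints at [1.284, 0.32, 1.565, -0, 1.257, -0.02], TCP at [0.152, 0.555, 0.202] pointing down, gripper open.
Joint ranges: [-3.11, 3.11], [-0.84, 2.01], [0.21, 2.61], [-1.34, 4.49], [0.05, 2.63], [-2.56, 2.56]. Speed limits (rad/s): [2.57, 2.57, 3.14, 3.14, 3.14, 3.14].

### API

Orientations are given as a unit quaternion [x, y, z, w].
In Python, from rig import manip, jaws, get_image, camera_info, sensors gives the robot as it stands. Calls block until the motion is done:
- manip.reach(position, orientation): joint-space move of the TCP to a pose.
- manip.servo_line(position, attitude=None, vel=0.15, until_force=None): straight line of the TCP; attitude=None keeps the orientation; vel is the mean speed in m/s. With until_force (N) it stops when the force on the tool has changed by that much, and returns True; else False.
- manip.move_joints(angles): joint-space move.
- jaws.move_gripper(opening): finger opening in m; the grip force is fixed at half the most; returns when the fingers have stopped.
- manip.sleep(seconds).
- manip.inverse_kinematics(position, orientation): joint angles nearest the present ones, or None.
- get_image(name): name is "side" or "top" or "wrist"; returns the picture (400x640x3 uint8, red, green, blue); there is no depth.
- camera_info(name): a dict with "fx", "fy", "cx", "cy" (pixels), "cam_to_world" (4x4, takes a point from camera to world coordinates); the wrist camera has in their place "tool_from_camera" (4x4, takes a point from camera to tool coordinates, whose origin is the TCP and whose axes are the flange's). Camera axes: x right, y down, z forward; pixel columns grow to the right and rows downward; lengths in m; the calibration is good to about 2 mm. A picture is of the moment at which its call begins: read the wrist's pose just before it. camera_info takes no time and is no camera call.
A pose or a line that the arm cannot do raises manip.Unreachable and nothing moves.
- manip.sign_off(): hands the job in; it is judged then, once.
Readings, each from a call of its own:
- sensors.read_clock(): time.
- sensors.read_joint_pos(): joint angles.
- sensors.read_joint_velocities(): joint speeds.
- sensors.read_joint_efforts(): joint torques, N m.
- sensors.read_position(): TCP position.
- sensors.read_tool_rot(): TCP orientation.
- sensors.read_ft_force(): force on the tool from outside, world axes, zero at the start.
- sensors.read_moment(): the same for the moment, N m.
- sensors.read_width(): finger opening in m.
- sensors.read_grip_force(): force on a finger pad.
Only numpy, scipy, OpenCV 4.12 (cv2) and the standard library are available. Lean on these libraries where they do the work, as an engineer would, in place of code of your own. Each camera call takes 0.05 s, during which the arm holds its last target. There are 200 camera calls.

## Working session

There is one attempt and no reset: what is moved stays moved. The work goes in short steps, each a Python script; the robot and the scene stay as the last script left them, time stands still between calls to the robot, and variables do not carry over. Pictures are saved under pics/ and viewed, at most 10 in all, crops included, and the job is handed in when it is done.

```bash
ls; mkdir -p pics
python3 - <<'E'
from rig import manip,jaws,get_image,camera_info,sensors
import cv2,numpy as np
for n in ("side","top"):
    cv2.imwrite(f"pics/{n}0.png",cv2.cvtColor(get_image(n),cv2.COLOR_RGB2BGR))
    c=camera_info(n);print(n,c["fx"],c["fy"],c["cx"],c["cy"]);print(np.round(c["cam_to_world"],3))
print(np.round(camera_info("wrist")["tool_from_camera"],3),manip.tip_reach,sensors.read_tool_rot(),sensors.read_clock())
E
```

```text
pics
side 411.6869912345366 411.6869912345366 317.5370315633227 207.32548183375508
[[ 0.95  -0.157  0.269  0.225]
 [-0.311 -0.442  0.841 -0.717]
 [-0.013 -0.883 -0.469  0.512]
 [ 0.     0.     0.     1.   ]]
top 440.88835259497785 440.88835259497785 319.77011955953736 202.37456386689038
[[ 0.147 -0.963  0.227  0.251]
 [-0.989 -0.144  0.03  -0.   ]
 [ 0.004 -0.229 -0.973  1.141]
 [ 0.     0.     0.     1.   ]]
[[ 0.    -0.962 -0.274  0.078]
 [ 1.     0.    -0.001  0.   ]
 [ 0.001 -0.274  0.962 -0.182]
 [ 0.     0.     0.     1.   ]] 0.022 [ 1.33019492e-01  9.91113124e-01 -7.57634369e-04 -1.29142930e-04] 0.1
```

View pics/top0.png

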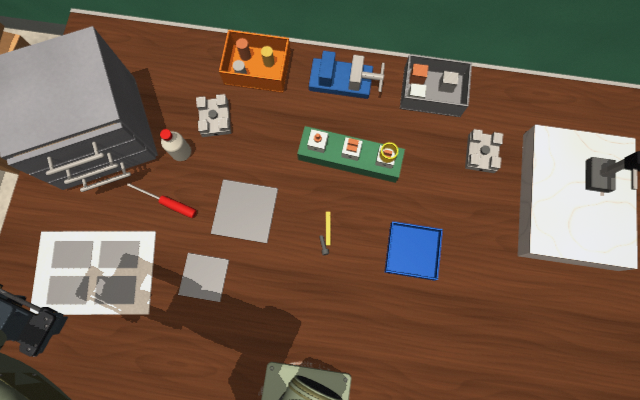

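View pics/side0.png

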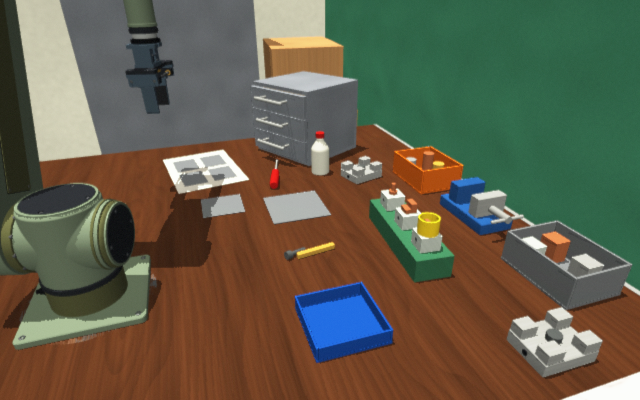

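Top view: the yellow sleeve is at (388,152) on the right-hand electrode of the green rack. The rack spans about (300–404, 128–180). The blue tray is at (414,250). There are two loose mats: a larger one at (245,210) and a smaller one at (204,277). The side view shows the sleeve at (428,224) and the tray at (343,320).

```bash
cat > h.py <<'E'
from rig import manip,jaws,get_image,camera_info,sensors
import cv2,numpy as np
from scipy.spatial.transform import Rotation as R
def pose(n):
    c=camera_info(n)
    if n!="wrist": return c,np.array(c["cam_to_world"])
    T=np.eye(4);T[:3,:3]=R.from_quat(sensors.read_tool_rot()).as_matrix();T[:3,3]=sensors.read_position()
    return c,T@np.array(c["tool_from_camera"])
def shot(n,f=None):
    c,T=pose(n);im=get_image(n)
    if f: cv2.imwrite(f"pics/{f}.png",cv2.cvtColor(im,cv2.COLOR_RGB2BGR))
    return im,c,T
def ray(c,T,uv):
    uv=np.atleast_2d(uv).astype(float)
    d=np.c_[(uv[:,0]-c["cx"])/c["fx"],(uv[:,1]-c["cy"])/c["fy"],np.ones(len(uv))]@T[:3,:3].T
    return T[:3,3],d
def plane(c,T,uv,z):
    o,d=ray(c,T,uv);return o+d*((z-o[2])/d[:,2])[:,None]
def tri(r1,r2):
    (o1,d1),(o2,d2)=r1,r2;A=np.c_[d1[0],-d2[0]];s=np.linalg.lstsq(A,o2-o1,rcond=None)[0]
    p,q=o1+s[0]*d1[0],o2+s[1]*d2[0];return (p+q)/2,np.linalg.norm(p-q)
def mask(im,lo,hi,roi=None):
    m=cv2.inRange(cv2.cvtColor(im,cv2.COLOR_RGB2HSV),lo,hi)
    if roi: k=np.zeros_like(m);k[roi[1]:roi[3],roi[0]:roi[2]]=255;m&=k
    return m
def big(m): return max(cv2.findContours(m,cv2.RETR_EXTERNAL,cv2.CHAIN_APPROX_NONE)[0],key=cv2.contourArea)
YEL=((22,120,90),(35,255,255));BLU=((105,150,60),(125,255,255));GRN=((60,80,30),(85,255,255));GREY=((0,0,90),(179,40,200))
E
python3 - <<'E'
from h import *
t=shot("top");s=shot("side")
b=lambda im,col,roi:cv2.boxPoints(cv2.minAreaRect(big(mask(im,*col,roi))))
yt=big(mask(t[0],*YEL,(370,130,410,175)));ys=big(mask(s[0],*YEL,(405,200,450,250)))
print("yel",cv2.boundingRect(yt),cv2.boundingRect(ys))
ct=cv2.minEnclosingCircle(yt)[0];x,y,w,h=cv2.boundingRect(ys)
print("guard",tri(ray(*t[1:],ct),ray(*s[1:],(x+w/2,y+h/2))))
for n,col,roi,z in (("tray",BLU,(375,210,455,290),.03),("mat",GREY,(205,170,285,250),.004),("rack",GRN,(290,120,415,190),.05)):
    p=b(t[0],col,roi);P=plane(*t[1:],p,z);print(n,P.mean(0).round(3),P[:,:2].round(3).tolist())
for n,col,roi in (("tray",BLU,(285,275,400,365)),("mat",GREY,(255,185,335,227))):
    c=big(mask(s[0],*col,roi));print(n,"side",plane(*s[1:],[cv2.boundingRect(c)[0]+cv2.boundingRect(c)[2]/2,cv2.boundingRect(c)[1]+cv2.boundingRect(c)[3]/2],.015 if n=="tray" else .004).round(3))
A=cv2.resize(t[0][110:195,285:420],None,fx=4,fy=4,interpolation=2);B=cv2.resize(s[0][170:285,355:465],None,fx=4,fy=4,interpolation=2)
o=np.zeros((575-0,800,3),np.uint8);A=cv2.resize(A,(430,270));B=cv2.resize(B,(370,387));o[:270,:430]=A;o[:387,430:]=B
cv2.imwrite("pics/crop.png",cv2.cvtColor(o[:390],cv2.COLOR_RGB2BGR))
E
```

```text
yel (380, 142, 18, 21) (417, 212, 24, 26)
guard (array([ 0.64535364, -0.12053103,  0.10023843]), np.float64(0.001359904238917946))
tray [ 0.423 -0.22   0.03 ] [[0.358, -0.15], [0.488, -0.155], [0.487, -0.292], [0.357, -0.284]]
mat [0.465 0.229 0.004] [[0.393, 0.303], [0.544, 0.305], [0.537, 0.152], [0.386, 0.154]]
rack [ 0.646 -0.026  0.05 ] [[0.612, 0.11], [0.705, 0.105], [0.68, -0.165], [0.588, -0.155]]
tray side [[ 0.424 -0.231  0.015]]
mat side [[0.467 0.212 0.004]]
```

View pics/crop.png

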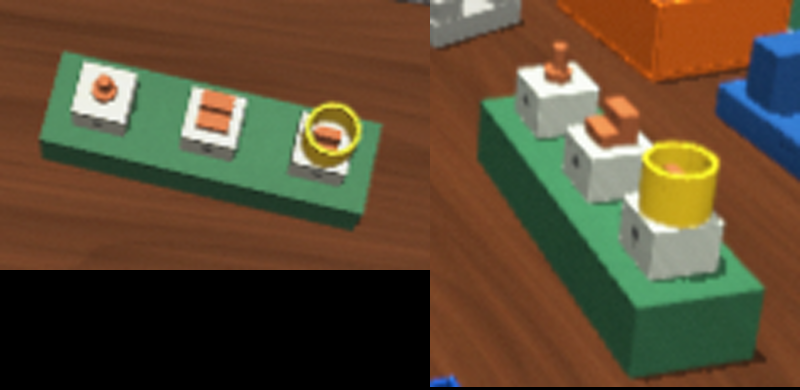

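The three candidates in the top picture are the pin (317,139), the stepped block (352,147) and the bladed electrode at (388,152). Only the last wears the yellow sleeve; the crop shows the tube around its copper blade, so that is the one to take. The mat to use is the 0.15 m one at (245,210). I'll hover over the sleeve and take one wrist look.

```bash
cat >> h.py <<'E'
def down(a,tilt=0.):
    y=np.array([np.cos(a),np.sin(a),0]);z=np.array([0,0,-1.]);M=np.c_[np.cross(y,z),y,z]
    return (R.from_rotvec(-tilt*np.cross([0,0,-1.],y)*-1 if 0 else tilt*np.cross(z,y))*R.from_matrix(M)).as_quat()
E
sed -i 's/R.from_rotvec(.*)\*R.from_matrix/R.from_rotvec(tilt*np.cross(z,y))*R.from_matrix/' h.py
python3 - <<'E'
from h import *
print(R.from_quat(down(0,.785)).as_matrix()[:,2])
manip.reach([.645,-.1205,.25],down(-.09)); print(sensors.read_clock(),sensors.read_joint_pos())
w=shot("wrist","w1")
c=big(mask(w[0],*YEL)); print(cv2.boundingRect(c),cv2.minEnclosingCircle(c))
print(plane(*w[1:],cv2.minEnclosingCircle(c)[0],.101))
t=shot("top","t1")
E
```

```text
[ 0.70682518  0.         -0.70738827]
3.1417 [-2.00912688e-01  4.28951153e-01  1.27636046e+00  2.48299083e-04
  1.43632069e+00 -1.12224406e-01]
(301, 164, 38, 41) ((320.0, 184.0), 20.396177291870117)
[[ 0.64366885 -0.11836036  0.101     ]]
```

View pics/w1.png

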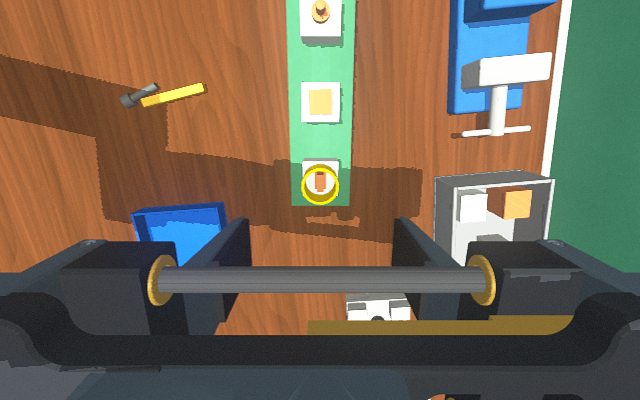

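The wrist view shows the sleeve at (320,184) around the copper. The three heads line up on column 320, so the yaw of −0.09 is right. The position agrees with the two-view fix within 2.5 mm. I'll grasp the sleeve, lift it and look.

Run:
```python
from h import *
x,y=.6447,-.1195
print(manip.servo_line([x,y,.112],vel=.12,until_force=10),sensors.read_position())
jaws.move_gripper(.02);print(sensors.read_width(),sensors.read_grip_force(),sensors.read_ft_force())
manip.servo_line([x,y,.26],vel=.12);print(sensors.read_width())
im=shot("wrist")[0];s=shot("side")[0]
cv2.imwrite("pics/l1.png",cv2.cvtColor(np.hstack([cv2.resize(im[60:400,120:520],(400,340)),s[60:400,240:640]]),cv2.COLOR_RGB2BGR))
print(sensors.read_clock())
```

```text
False [ 0.64533678 -0.11964711  0.11294499]
0.01997103818044334 0.0 [ 0.06623815  1.15523628 -0.16391377]
0.019769681998484636
7.175
```

View pics/l1.png

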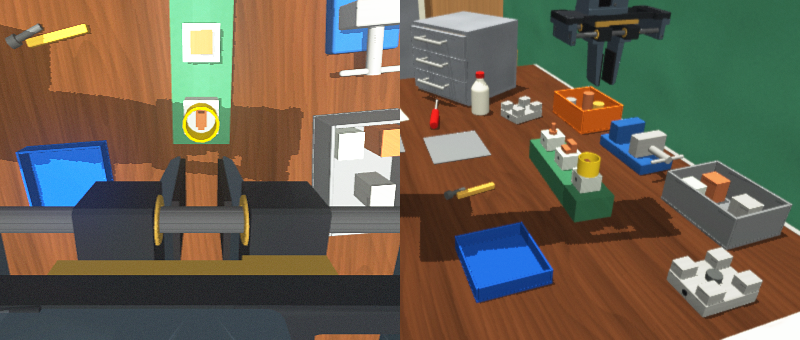

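The jaws closed on nothing, and the sleeve still stands untouched on its electrode. In the side crop the fingertips look about 25–30 mm higher than the TCP reading implies. I'll measure the real fingertip height before trying again.

Run:
```python
from h import *
p=sensors.read_position();print(p,sensors.read_tool_rot(),manip.tip_reach,sensors.read_width(),sensors.read_clock(),sensors.read_joint_pos())
Rm=R.from_quat(sensors.read_tool_rot()).as_matrix()
out=[]
for n,sz in (("side",(100,110)),("top",(100,110)),("wrist",(100,110))):
    im,c,T=shot(n);im=im.copy();inv=np.linalg.inv(T)
    print(n,c["fx"])
    def pr(q):
        q=inv[:3,:3]@q+inv[:3,3];return np.array([c["cx"]+c["fx"]*q[0]/q[2],c["cy"]+c["fy"]*q[1]/q[2]])
    P=[pr(p+Rm@np.array([0,0,z])) for z in (0,.003,.022)];print(np.round(P,1))
    u,v=P[0].astype(int);u=np.clip(u,65,575);v=np.clip(v,75,325)
    cr=cv2.resize(im[v-75:v+75,u-65:u+65],None,fx=2,fy=2,interpolation=2) if n!="x" else 0
    for q,col in zip(P,((255,0,0),(255,255,0),(255,0,255))): cv2.circle(cr,tuple(int(k) for k in ((q-[u-65,v-75])*2)),3,col,-1)
    out.append(cr)
cv2.imwrite("pics/tip.png",cv2.cvtColor(np.hstack(out),cv2.COLOR_RGB2BGR))
```

```text
[ 0.64437308 -0.1194278   0.25909147] [ 7.38190622e-01  6.74591657e-01 -4.96073214e-04 -6.75283553e-04] 0.022 0.02028142573016372 7.175 [-2.00805330e-01  4.25770125e-01  1.25936681e+00 -6.74991347e-06
  1.45813153e+00 -1.10831671e-01]
side 411.6869912345366
[[438.7 147.8]
 [438.5 149.4]
 [437.2 159.4]]
top 440.88835259497785
[[400.1 127.6]
 [399.8 128.1]
 [398.2 131.5]]
wrist 288.0649815408991
[[321.1 235. ]
 [321.1 233.2]
 [321.1 223.4]]
```

View pics/tip.png

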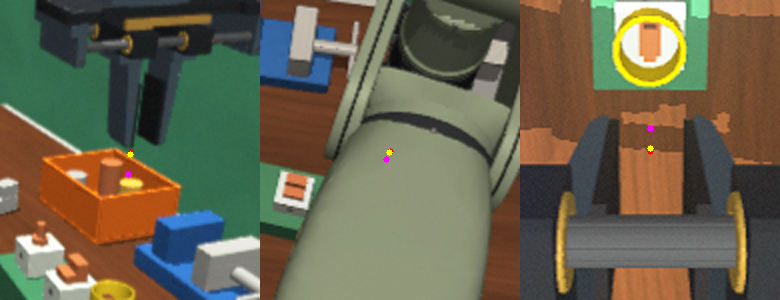

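The marked TCP falls at or past the finger ends in the side crop: the tips are at about (143,145) and the TCP mark at (130,152). In the wrist crop the tip edge sits near row 118, behind the mark. So the fingers end short of where tip_reach puts them. I'll measure it numerically with open/closed difference images in two views.

Run:
```python
from h import *
A={n:shot(n) for n in("side","wrist")}
jaws.move_gripper(.088);print("open",sensors.read_width(),sensors.read_position())
B={n:shot(n) for n in("side","wrist")}
for n in A:
    d=np.abs(A[n][0].astype(int)-B[n][0]).max(2)>25
    for tag,I in (("closed",A),("open",B)):
        g=I[n][0].max(2)
        m=(d&(g<85)).astype(np.uint8)*255
        roi=np.zeros_like(m)
        if n=="side": roi[60:200,380:500]=255
        else: roi[150:300,150:480]=255
        m&=roi;m=cv2.morphologyEx(m,cv2.MORPH_OPEN,np.ones((3,3)))
        for c in sorted(cv2.findContours(m,0,1)[0],key=cv2.contourArea)[-4:]:
            q=c[:,0];print(n,tag,cv2.contourArea(c),cv2.boundingRect(c),"low",q[q[:,1].argmax()],"high",q[q[:,1].argmin()])
f=lambda I,n,x0,y0:cv2.resize(I[n][0][y0:y0+140,x0:x0+200],None,fx=2,fy=2,interpolation=2)
cv2.imwrite("pics/tip2.png",cv2.cvtColor(np.vstack([np.hstack([f(A,"side",350,60),f(B,"side",350,60)]),np.hstack([f(A,"wrist",220,160),f(B,"wrist",220,160)])]),cv2.COLOR_RGB2BGR))
```

```text
open 0.08810675443441662 [ 0.64469935 -0.11949537  0.26000119]
side closed 20.5 (417, 93, 7, 5) low [417  97] high [417  93]
side closed 32.5 (467, 89, 13, 4) low [467  92] high [467  89]
side closed 49.0 (482, 85, 16, 8) low [485  92] high [483  85]
side closed 1710.0 (423, 81, 43, 65) low [435 145] high [424  81]
side open 44.0 (438, 91, 14, 5) low [438  95] high [441  91]
side open 56.0 (467, 78, 12, 7) low [468  84] high [473  78]
side open 641.5 (409, 92, 24, 55) low [417 146] high [423  92]
side open 681.5 (459, 93, 31, 50) low [467 142] high [479  93]
wrist closed 180.0 (421, 242, 22, 24) low [434 265] high [425 242]
wrist closed 1513.0 (253, 219, 53, 50) low [261 268] high [299 219]
wrist closed 1919.5 (193, 269, 81, 31) low [228 299] high [249 269]
wrist closed 3592.0 (337, 217, 114, 83) low [369 299] high [344 217]
wrist open 220.0 (461, 241, 19, 20) low [461 260] high [473 241]
wrist open 332.5 (229, 218, 23, 24) low [235 241] high [247 218]
wrist open 414.5 (391, 217, 28, 25) low [391 241] high [397 217]
wrist open 580.0 (150, 241, 31, 59) low [150 299] high [150 241]
```

View pics/tip2.png

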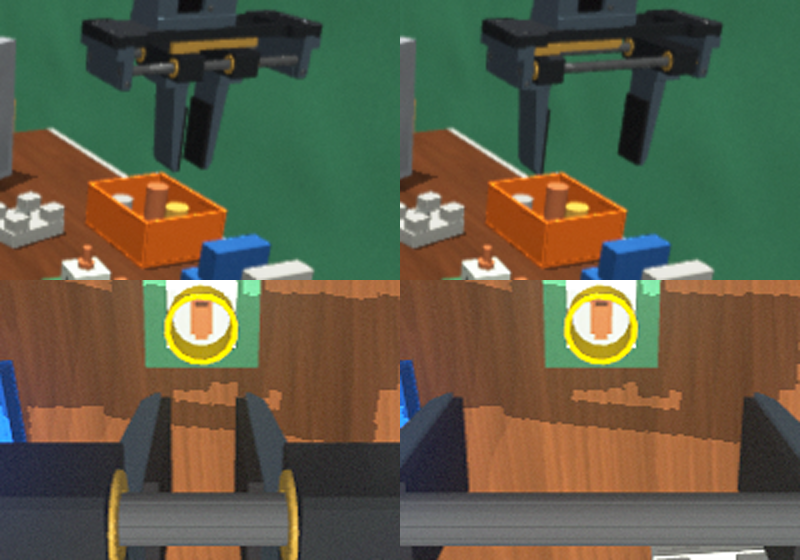

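Both views put the finger ends about 1–2 cm behind the reported TCP instead of 22 mm ahead, which is why the jaws closed above the sleeve. A gentle touch on bare bench will give the true tip offset.

Run:
```python
from h import *
jaws.move_gripper(.02)
manip.reach([.52,-.06,.15],down(-.09))
manip.servo_line([.52,-.06,.05],vel=.15)
print(manip.servo_line([.52,-.06,-.035],vel=.03,until_force=4),sensors.read_position(),sensors.read_ft_force())
manip.servo_line([.52,-.06,.12],vel=.2)
print(sensors.read_clock())
```

```text
True [ 0.52006976 -0.06001226 -0.01160009] [-1.26029975 -0.42644177  3.29488468]
13.975
```

Contact came at TCP z = −0.0116, so the tips lie 12 mm behind the reported TCP: everything is 34 mm off along the tool. I'll correct all heights by that and grasp the sleeve again.

Run:
```python
from h import *
x,y=.6447,-.1195
jaws.move_gripper(.085)
manip.reach([x,y,.15],down(-.09))
print(manip.servo_line([x,y,.079],vel=.1,until_force=10))
jaws.move_gripper(.02);print(sensors.read_width(),sensors.read_grip_force(),sensors.read_ft_force())
if sensors.read_width()>.035:
    manip.servo_line([x,y,.16],vel=.12);print(sensors.read_width(),sensors.read_position())
    w=shot("wrist","w3");s=shot("side","s3")
    m=mask(s[0],*YEL,(380,100,500,260));print("side yellow",cv2.boundingRect(big(m)))
print(sensors.read_clock())
```

```text
False
0.043060081701846324 30.000087143853307 [-0.0800103   0.54637033  0.16548629]
0.042558367958224985 [ 0.64409962 -0.11937315  0.15912618]
side yellow (426, 176, 21, 25)
18.1833
```

Run:
```python
from h import *
tx,ty=.423,-.222
manip.reach([tx,ty,.10],down(-.09))
print(manip.servo_line([tx,ty,-.002],vel=.08,until_force=4),sensors.read_position(),sensors.read_ft_force())
jaws.move_gripper(.058)
manip.servo_line([tx,ty,.09],vel=.15)
# look at the freed electrode from above
jaws.move_gripper(.085)
manip.reach([.645,-.1195,.17],down(-.09))
w=shot("wrist");s=shot("side")
print("side yellow",cv2.boundingRect(big(mask(s[0],*YEL,(285,260,400,365)))))
hm=mask(w[0],(0,0,150),(179,45,255),(270,120,370,230))
c=big(hm);r=cv2.minAreaRect(c);print("head",r,plane(*w[1:],r[0],.084),cv2.boundingRect(c))
print(sensors.read_clock(),sensors.read_position())
o=np.hstack([cv2.resize(w[0][60:260,220:420],(400,400)),cv2.resize(s[0][200:400,270:470],(400,400))])
cv2.imwrite("pics/p4.png",cv2.cvtColor(o,cv2.COLOR_RGB2BGR))
```

```text
True [ 0.42249491 -0.22165498 -0.00102014] [-0.88720257  0.58314654  5.83230798]
side yellow (329, 300, 25, 32)
head ((321.0, 192.0), (48.0, 46.0), 90.0) [[ 0.6439915  -0.11205922  0.084     ]] (298, 168, 47, 49)
23.2917 [ 0.64353643 -0.12046315  0.16949819]
```

View pics/p4.png

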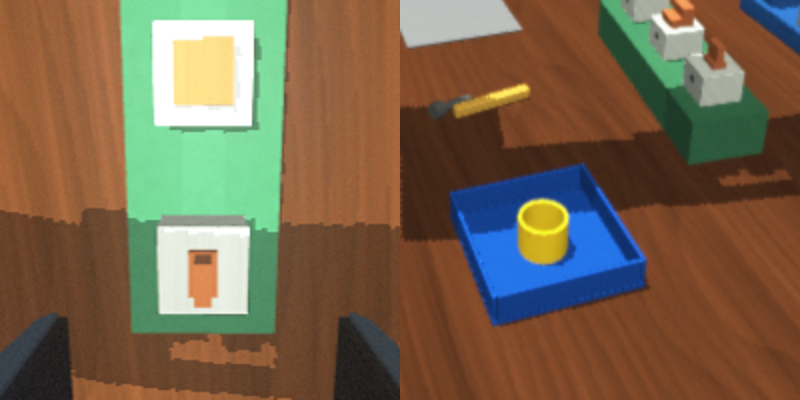

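The sleeve stands in the tray; in the right half of the view it is at (543,230), clear of all walls. The freed electrode's head is square to the tool and centred at (203,270) in the left half. I'll grip the head, draw it up, and check reachability of the tilted pose.

Run:
```python
from h import *
x,y=.6442,-.1175
print(manip.servo_line([x,y,.043],down(-.09),vel=.1,until_force=10),sensors.read_position())
jaws.move_gripper(.02);print(sensors.read_width(),sensors.read_grip_force(),sensors.read_ft_force())
if sensors.read_width()>.04:
    manip.servo_line([x,y,.19],vel=.1);print(sensors.read_width(),sensors.read_ft_force())
    for a in (.458,):
        for t in (.785,-.785):
            q=down(a,t);z=R.from_quat(q).as_matrix()[:,2];P=np.array([.465,.229,.2])+.0245*z
            print(a,t,P.round(3),manip.inverse_kinematics(P,q))
    s=shot("side","s5")
print(sensors.read_clock())
```

```text
False [ 0.64479949 -0.1176215   0.04379267]
0.04376306224760538 29.99998301267624 [-0.70650544  0.14444816  0.29447163]
0.043907948069238534 [ 0.25978856  0.0185158  -3.81821456]
0.458 0.785 [0.481 0.237 0.183] None
0.458 -0.785 [0.449 0.221 0.183] [ 0.44232572  0.67006905  1.27421136 -0.01208748  1.98222404 -0.01592246]
27.075
```

Run:
```python
from h import *
q=down(.458,-.785);z=R.from_quat(q).as_matrix()[:,2]
manip.reach(np.array([.465,.229,.2])+.0245*z,q);manip.sleep(.7)
print(sensors.read_position(),sensors.read_width(),sensors.read_ft_force(),sensors.read_clock(),"down-angle",np.degrees(np.arccos(-R.from_quat(sensors.read_tool_rot()).as_matrix()[2,2])))
s=shot("side");t=shot("top")
inv=np.linalg.inv(s[2]);h=inv[:3,:3]@np.array([.465,.229,.2])+inv[:3,3];c=s[1];print("head expected px",c["cx"]+c["fx"]*h[0]/h[2],c["cy"]+c["fy"]*h[1]/h[2])
o=np.hstack([cv2.resize(s[0][60:260,200:460],(450,346)),cv2.resize(t[0][110:310,170:370],(346,346))])
cv2.imwrite("pics/f6.png",cv2.cvtColor(o,cv2.COLOR_RGB2BGR))
```

```text
[0.44943964 0.22138091 0.18266361] 0.043754926906981934 [ 0.68423559  0.60105591 -3.01776704] 29.225 down-angle 44.98012544695401
head expected px 292.1466494638112 133.7657698434461
```

View pics/f6.png

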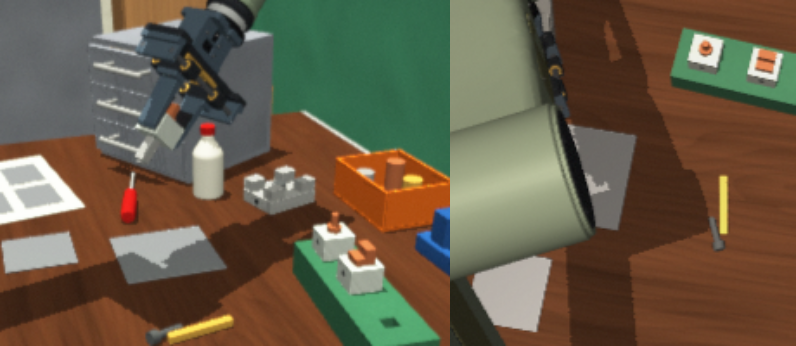

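The side view shows the head at pixel (295,134), against (292,134) expected for the mat centre at 20 cm. It is tipped 45° with the copper end up, the other two electrodes are still in their sockets, and the grip is steady. Handing in.

```bash
python3 -c "
from rig import manip
print(manip.sign_off())"
```

```text
the job is handed in; nothing more can be done
None
```

The job is handed in at about 29 s of robot time: the sleeve is in the blue tray, and the electrode is held over the middle of the larger mat, 20 cm up and tipped 45° with the copper end higher; the other two electrodes are still in their sockets.

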